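Wedge the guard gate shut

TASK

The yellow panel of the little guard gate has been left ajar: swing it fully shut against its stop post. Then take the orange wedge by its heel, push its thin tip squarely under the free half of the panel from the front (your side), and tap it in until the panel's lower edge rides up onto the wedge's black band and the panel is jammed shut; let go of the wedge and leave it there. Do not drive it in past the band, and leave the two weights behind the gate and the stapler where they are.

Things in the scene. Friction and masses are not known exactly. Their poses are not given: they have to be found in the camera images.
- gate: Fixed low guard gate: two separate grey posts 124 mm high, 224 mm apart, each on a small steel foot. Origin on the worktop midway between them; z up; x points through the gate away from the user; y runs from hinge post (y = -112 mm) to stop post (y = +112 mm). The shut yellow panel's mid plane is at x = -12 mm, covering y = -90 to +104 mm. Bare worktop underneath, no sill.
- gate_panel (a joint): Hinge of the yellow panel (194 mm wide, 100 mm high, 10 mm thick, dark edges, no handle), rad: 0 = fully shut against the stop post, growing as its free end swings to the user's (-x) side, up to 1.1. Vertical axis at gate x = -12, y = -94 mm. Light friction: about 0.5 N at the free end moves it, and it stays where left.
- gate_lift (a joint): How far the panel has ridden up its hinge pin, m: 0 = at rest, lower edge 10 mm above the worktop; at most 0.012. It drops back by its own weight (about 0.5 kg, plus a light spring) unless held up.
- panel_end (a point): Middle of the panel's free vertical edge, 60 mm above the worktop, in the panel's mid plane.
- panel_foot (a point): Point on the panel's lower edge, on the face towards the user, 145 mm from the hinge axis (in the free half of the panel; shut it lies at gate x = -17, y = +51 mm); 10 mm above the worktop when the panel is down.
- wedge: Loose orange wedge, 150 mm long, 0.11 kg. Origin: centre of underside, z up, x to the thin tip. Ramp 40 mm wide, 3 mm high at the tip (x = +75), rising evenly to 27 mm at x = -40. Black band across the ramp 40 to 64 mm behind the tip. Heel: upright ribbed block from x = -40 to -75, 38 mm wide (y), 48 mm high. Self-locking: it stays where pushed under the panel; that takes about 4 to 12 N.
- wedge_tip (a point): Underside of the wedge's thin tip, in the middle of its width.
- wedge_heel (a point): Middle of the wedge's heel block, 34 mm above its underside.
- weight_500: Silver calibration weight with a knob, 43 mm across and 60 mm high, standing behind the hinge half of the gate. Origin at the centre of its underside. A bystander.
- weight_200: Brass-coloured calibration weight with a knob, 33 mm across and 50 mm high, standing behind the hinge half of the gate. Origin at the centre of its underside. A bystander.
- stapler: Red stapler, 136 x 34 x 46 mm, long along its own y. Origin at the centre of its underside. A bystander; the wedge and the stapler may stand in either of two places.

How it is judged (in metres and radians):
On the way, in this order (a step that is already met when the one before it is completed fails the run):
1. the panel is swung fully shut against its stop (value of joint gate_panel below 0.05 rad and value of joint gate_lift below 0.0007 m), for 0.2 s.
2. the wedge under the shut panel has lifted it off its seat (value of joint gate_panel below 0.05 rad and value of joint gate_lift above 0.001 m and contact force between wedge and gate_panel above 1 N), for 0.2 s.
At the end, for the whole second after the job is handed in: Panel shut (within 0.05 rad), 1 to 7 mm up its pin, resting on the wedge (over 1 N). Wedge flat, at rest and released, tip through, heel on the user's side, within 0.25 rad of the gate's x, its middle 5 to 100 mm from the gate's middle towards the stop post (all of step 2 and value of joint gate_lift below 0.007 m and x of wedge_tip in the frame of gate above 0.005 m and x of wedge_heel in the frame of gate below -0.05 m and y of wedge in the frame of gate between 0.005 and 0.1 m and angle between the x axis of wedge and the x axis of gate, either way round below 0.25 rad and angle between wedge's own z axis and vertical below 0.06 rad and linear speed of wedge below 0.01 m/s); the robot touches nothing.
It fails at once if a calibration weight is shifted by more than 20 mm or tipped (distance of any of weight_500, weight_200 from where it was at the start of the episode above 0.02 m or angle between any of weight_500, weight_200's own z axis and vertical above 0.4 rad).
It fails at once if the stapler is shifted by more than 30 mm (distance of stapler from where it was at the start of the episode above 0.03 m).
It fails at once if the panel is driven up to the end of its hinge pin (over 11 mm) (value of joint gate_lift above 0.011 m).
It also fails if it takes over 64 s, if anything falls off the work surface, if the arm or the gripper's body presses on something with over 40 N, if the wrist force passes 120 N, or if a joint passes its speed limit or range.

ROBOT

A 6-joint arm with a two-finger parallel gripper is mounted at the origin on the work surface; the furniture and walls round the work are solid. World frame = base frame: x ahead of the robot, y to its left, z up, the work surface at z = 0. Lengths are in mm, angles in rad, forces in N, time in s.
With the tool pointing down it reaches from about 350 to 775 mm from the base axis. Payload 7.3 kg.
Tool frame: the origin (TCP) lies between the finger pads; the fingertips stand 25 mm ahead of it and the grasp point (between the pads) lies 6 mm ahead of it; z points along the fingers, y is the line along which they close (so a half turn about z gives the same grasp; the last joint's range is limited). The gripper opens to 92 mm and grips with 3 to 60 N. Pads are 19 mm wide; open, the fingers measure 130 mm over their backs; the gripper's body (75 mm by 190 mm) begins 47 mm behind the grasp point.
Start: joints at [1.093, 0.342, 1.524, -0, 1.275, -0.146], TCP at [171.001, 496.388, 251.741] pointing down, gripper open.
Joint ranges: [-2.53, 2.53], [-0.77, 2.02], [0.04, 2.7], [-1, 4.14], [0.28, 2.66], [-3.11, 3.11]. Speed limits (rad/s): [2.57, 2.57, 3.14, 3.14, 3.14, 3.14].

INTERFACE

Orientations are given as [roll, pitch, yaw] about the fixed x, y, z axes, in that order (R = Rz(yaw) Ry(pitch) Rx(roll)).
In Python, from plant import bot gives the robot as it stands.
- The arm moves only by the tool play_rows, never from a script. Its argument "commands" is a list of rows, each an object of numbers: "x", "y", "z": the shift along the tool's x, y, z in m; "twist": the turn about the tool's z in degrees. In form: [{"x": .., "y": .., "z": .., "twist": ..}, ...]. A call has exactly 8 rows; each row is the pose to reach, as a shift and turn from the pose commanded when the call began, along the tool's axes at that moment; what a row does not reach only later rows make up. A row lasts 1/10 s, in which the tool goes at most 50 mm and 8.59 degrees, less where a joint would pass 70% of its speed; a pose out of reach is approached as far as the arm can. A call with a gripper value outside its range is refused whole. "jaw" is the closure, from 0 (fully open) to 1 (shut), set as the call begins (left out, the last holds). The fingers move at their own pace and stop on an object; the grip force is fixed at half the most. Time passes only in rows, so rows that repeat a pose let the fingers close, or fill a call up. It gives the time, the measured TCP pose, the force, the opening and the grip force at its end, in the units of the state.
- bot.get_obs(): the state, without advancing time (a new reading comes with each control period).
- bot.capture(name): name is "scene" or "top" or "wrist"; returns a dict with "pixels" (400x640x3 uint8, red, green, blue), "fx", "fy", "cx", "cy" (pixels), "k1" (the pictures are not rectified: a ray, as slopes to the right and down, at radius r is drawn at 1 + k1 r^2 times it, then the intrinsics apply), "eye" and "rotation" of the camera in the world. Camera axes: x right, y down, z forward; pixel columns grow to the right and rows downward; lengths in mm; the calibration is good to about 2 mm. A picture is of the moment at which its call begins. There is no depth.
- bot.close_job(): hands the job in; it is judged then, once.
The state is a dict: "time": time; "joint_positions": joint angles; "dq": joint speeds; "tau": joint torques, N m; "tool_pos": TCP position; "tcp_rot": TCP orientation; "contact_force": force on the tool from outside, world axes, zero at the start; "moment": the same for the moment, N m; "grip_width": finger opening in mm; "finger_force": force on a finger pad.
Only numpy, scipy, OpenCV 4.12 (cv2) and the standard library are available. Lean on these libraries where they do the work, as an engineer would, in place of code of your own. Each camera call takes 0.05 s, during which the arm holds its last target. There are 200 camera calls.

## Working session

There is one attempt and no reset: what is moved stays moved. The work goes in short steps, Python scripts to look and compute and a tool call to move; the robot and the scene stay as the last step left them, time stands still between calls to the robot, and variables do not carry over. Pictures are saved under pics/ and viewed, at most 10 in all, crops included, and the job is handed in when it is done.

Besides the shell and the picture viewer there is one more tool, called after "Call:" as name(argument=value, ...), one argument or row to a line, values as JSON. play_rows: Moves the arm, as the interface text tells. Its arguments: {"type":"object","properties":{"commands":{"type":"array"},"jaw":{"type":"number"}},"required":["commands"]}

```bash
mkdir -p pics; ls; cat > h.py <<'E'
from plant import bot
import numpy as np, cv2
def ray(c,uv):
    d=(np.array(uv,float)-[c['cx'],c['cy']])/[c['fx'],c['fy']]
    s=d.copy()
    for _ in range(20): s=d/(1+c['k1']*(s@s))
    return np.array(c['eye']),np.array(c['rotation'])@np.array([s[0],s[1],1.])
def onz(c,uv,z):
    e,r=ray(c,uv); return e+r*(z-e[2])/r[2]
def shot(n,f=None):
    c=bot.capture(n)
    if f: cv2.imwrite('pics/'+f,cv2.cvtColor(np.asarray(c['pixels']),cv2.COLOR_RGB2BGR))
    return c
E
python3 - <<'E'
from h import *
for n in('scene','top'):
    c=shot(n,n+'0.png'); print(n,c['fx'],c['cx'],c['cy'],c['k1'],c['eye'],np.round(c['rotation'],3).tolist())
o=bot.get_obs();print(o)
E
```

```text
pics
scene 499.34237246335624 318.6998886887762 195.70365629597512 -0.026486585467377862 [ 167.97891609 -594.61191285 1237.12461406] [-2.612, 0.0, -0.581]
top 445.50004040731926 318.62814318216914 198.5736577740379 -0.0019262431997193095 [ 406.19543568  -19.62672691 1256.57382349] [-3.022, -0.006, -1.574]
{'time': 0.1, 'joint_positions': array([ 1.09301784e+00,  3.42664986e-01,  1.52491160e+00,  7.76797833e-06,
        1.27538448e+00, -1.45995627e-01]), 'dq': array([ 0.00240803, -0.00115432, -0.00337747, -0.00067838,  0.00033718,
       -0.00098604]), 'tau': array([ 2.14722793e-03, -4.32002234e+01, -2.44695926e+01,  7.18816649e-02,
        5.25213126e-02, -4.85421674e-05]), 'tool_pos': array([170.83392191, 496.08987181, 251.11168718]), 'tcp_rot': array([-3.14023988e+00, -2.06421829e-04,  2.80980739e+00]), 'contact_force': array([-0.3612884 ,  0.10409368,  0.3536609 ]), 'moment': array([ 0.00574175, -0.01330053,  0.02562627]), 'finger_force': 0.0, 'grip_width': 91.95222973053265}
```

View pics/scene0.png

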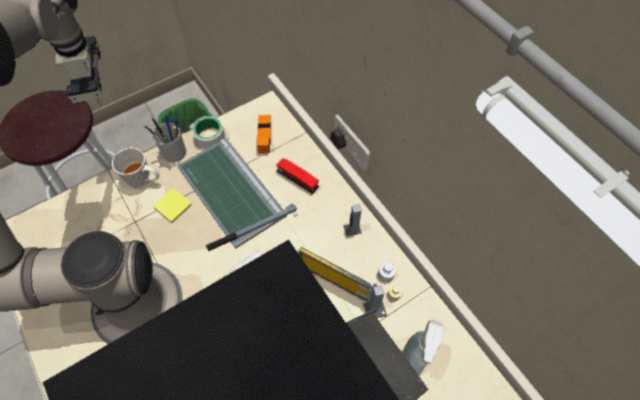

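View pics/top0.png

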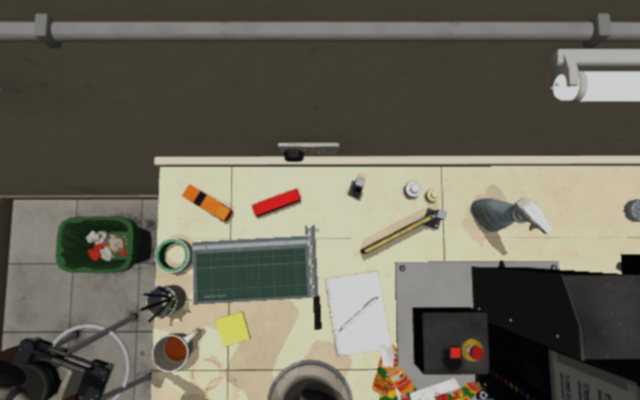

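The top view shows the panel's upper edge from (362,250) to (435,218), the posts at (357,187) and (437,215), the wedge at (207,202) with its tip at upper left or lower right, the stapler at (277,203), and the weights at (412,188) and (432,195). Next I'll measure these.

```bash
python3 - <<'E'
import re
s=open('h.py').read()
s=s.replace("import numpy as np, cv2","import numpy as np, cv2\nfrom scipy.spatial.transform import Rotation as Ro").replace("np.array(c['rotation'])@","Ro.from_euler('xyz',c['rotation']).as_matrix()@")
open('h.py','w').write(s)
from h import *
c=shot('top')
im=np.asarray(c['pixels']); hsv=cv2.cvtColor(im,cv2.COLOR_RGB2HSV)
def blobs(lo,hi,z,box):
    m=cv2.inRange(hsv,lo,hi); k=np.zeros_like(m);x0,y0,x1,y1=box;k[y0:y1,x0:x1]=m[y0:y1,x0:x1]
    n,l,st,ce=cv2.connectedComponentsWithStats(k)
    for i in range(1,n):
        if st[i,4]>15:
            p=np.argwhere(l==i)[:,::-1].astype(np.float32); r=cv2.boxPoints(cv2.minAreaRect(p))
            print(st[i,4],ce[i].round(1),[onz(c,q,z)[:2].round().tolist() for q in r])
print('wedge');blobs((5,150,120),(18,255,255),25,(170,170,250,235))
print('stap');blobs((0,150,100),(4,255,255),46,(240,170,310,235))
print('panel');blobs((18,100,90),(32,255,255),110,(350,200,445,260))
for n,uv,z in[('stop',(358,181),124),('hinge',(438,213),124),('w5',(412,188),30),('w2',(432,195),25),('base',(310,390),0),('cutter pivot',(310,230),40),('lever end',(318,328),30),('wall',(357,165),0),('machine',(475,265),150),('plate',(397,262),5)]: print(n,onz(c,uv,z).round())
big=cv2.resize(im[165:265,170:310],None,fx=5,fy=5,interpolation=cv2.INTER_CUBIC);b2=cv2.resize(im[165:265,335:460],None,fx=5,fy=5,interpolation=cv2.INTER_CUBIC)
cv2.imwrite('pics/c1.png',cv2.cvtColor(big,cv2.COLOR_RGB2BGR));cv2.imwrite('pics/c2.png',cv2.cvtColor(b2,cv2.COLOR_RGB2BGR))
E
```

```text
wedge
170 [191.  193.1] [[564.0, 353.0], [596.0, 334.0], [577.0, 304.0], [545.0, 323.0]]
384 [214.8 207.5] [[534.0, 304.0], [567.0, 285.0], [525.0, 217.0], [493.0, 236.0]]
stap
550 [275.7 202.1] [[535.0, 157.0], [580.0, 35.0], [550.0, 23.0], [505.0, 145.0]]
panel
245 [397.1 234.2] [[413.0, -141.0], [499.0, -312.0], [490.0, -317.0], [404.0, -146.0]]
stop [ 587. -128.  124.]
hinge [ 504. -331.  124.]
w5 [ 582. -287.   30.]
w2 [ 563. -344.   25.]
base [36. -2.  0.]
cutter pivot [466.  -3.  40.]
lever end [204. -24.  30.]
wall [ 654. -138.    0.]
machine [ 373. -411.  150.]
plate [ 378. -245.    5.]
```

View pics/c1.png

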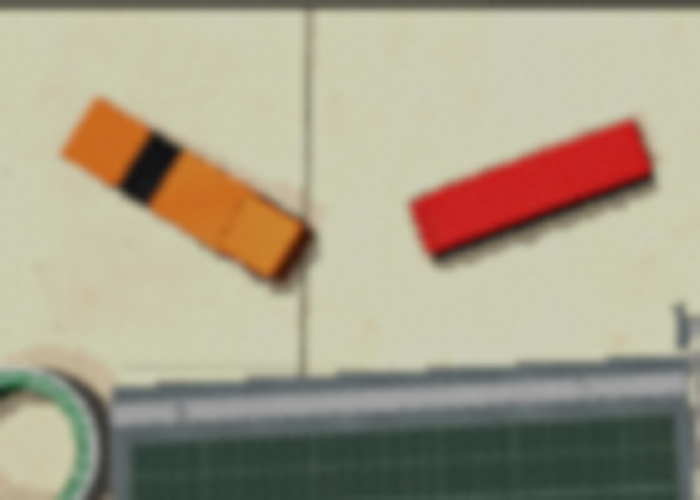

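View pics/c2.png

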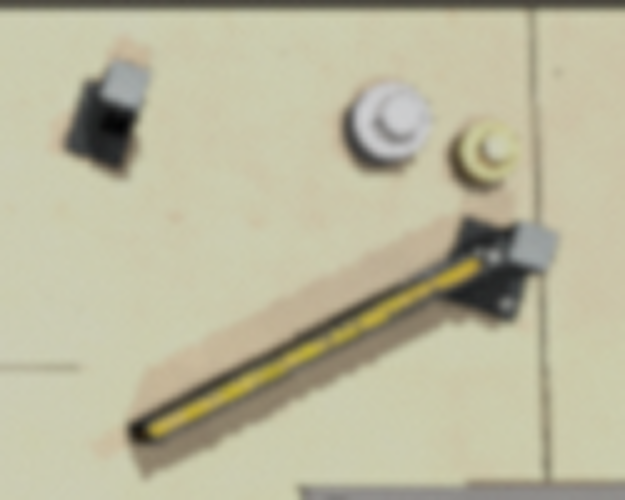

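The crops show the wedge tip at upper left, crop (82,125), and the heel top at (261,237). The post tops are at crop (127,85) and (534,246), and the panel's free end is at (140,432). I'll compute the frames from these.

```bash
cat >> h.py <<'E'
def d2(a): return np.array([np.cos(a),np.sin(a)])
def tool(dx,dy,yaw):  # world shift -> tool x,y (tool down)
    return np.array([dx*np.cos(yaw)+dy*np.sin(yaw), dx*np.sin(yaw)-dy*np.cos(yaw)]).round(1)
E
python3 - <<'E'
from h import *
c=shot('top');C=lambda u,v,ox,z: onz(c,(ox+u/5-.4,165+v/5-.4),z)[:2]
s=C(127,85,335,124);h=C(534,246,335,124);v=s-h;L=np.hypot(*v);y=v/L;x=np.array([y[1],-y[0]]);o=(s+h)/2
print('stop',s,'hinge',h,'L',L,'o',o,'yaw',np.arctan2(x[1],x[0]))
e=C(140,432,335,110);g=lambda p:np.array([(p-o)@x,(p-o)@y]);print('panel end gate',g(e), 'theta',np.arctan2(-(g(e)[0]+12),g(e)[1]+94),np.hypot(*(g(e)-[-12,-94])))
t=C(82,125,170,3);he=C(261,237,170,48);w=t-he;print('tip',t,'heel',he,'len(132.5)',np.hypot(*w),'yaw',np.arctan2(w[1],w[0]))
for p in[(-154,-7),(-94,24),(-27,55),(-97,51),(-200,51)]: print(p,(o+p[0]*x+p[1]*y).round())
c2=shot('scene')
e1,r1=ray(c,(473,265));e2,r2=ray(c2,(290,243))
k=np.linalg.lstsq(np.c_[r1,-r2],e2-e1,rcond=None)[0];print('machine',e1+k[0]*r1,e2+k[1]*r2)
E
```

```text
stop [ 585.85195006 -133.19963752] hinge [ 502.17544042 -340.08693789] L 223.1683519659256 o [ 544.01369524 -236.6432877 ] yaw -0.38434059670239057
panel end gate [-162.37602722   39.96473259] theta 0.8430511976979979 201.39389052610045
tip [583.18023567 348.80724794] heel [515.0968542  236.38065673] len(132.5) 131.43471855817697 yaw 1.0262834217734873
(-154, -7) [ 399. -185.]
(-94, 24) [ 466. -179.]
(-27, 55) [ 540. -176.]
(-97, 51) [ 473. -153.]
(-200, 51) [ 378. -114.]
machine [ 383.08212404 -290.95440895  479.84860068] [ 322.03792039 -272.61118007  475.25741197]
```

Call:
play_rows(
  commands=[
    {"x": -0.043,"y": -0.018,"z": 0,"twist": 6},
    {"x": -0.086,"y": -0.035,"z": 0,"twist": 12},
    {"x": -0.129,"y": -0.053,"z": 0,"twist": 18},
    {"x": -0.172,"y": -0.071,"z": 0,"twist": 24},
    {"x": -0.215,"y": -0.089,"z": 0,"twist": 30},
    {"x": -0.258,"y": -0.106,"z": 0,"twist": 36},
    {"x": -0.301,"y": -0.124,"z": 0,"twist": 42},
    {"x": -0.344,"y": -0.142,"z": 0,"twist": 46},
  ],
  jaw=1,
)

```text
time: 1.05
tool_pos: [451.2, 248.6, 251.8]
tcp_rot: [3.141, -0.0, 2.003]
contact_force: [0.4, 0.5, 0.1]
grip_width: 32.3
finger_force: 0.0
```

```bash
python3 - <<'E'
from h import *
o=bot.get_obs();p=o['tool_pos'];yw=o['tcp_rot'][2];print(p,yw,o['time']);print(tool(400-p[0],-150-p[1],yw),tool(380-p[0],-194-p[1],yw))
E
```

```text
[451.17717052 248.55811444 251.78427414] 2.0029613011914593 1.05
[-340.5 -213.4] [-372.1 -250. ]
```

Call:
play_rows(
  commands=[
    {"x": -0.042,"y": -0.026,"z": 0,"twist": 6},
    {"x": -0.084,"y": -0.053,"z": 0,"twist": 12},
    {"x": -0.126,"y": -0.08,"z": 0,"twist": 18},
    {"x": -0.168,"y": -0.106,"z": 0,"twist": 24},
    {"x": -0.21,"y": -0.133,"z": 0,"twist": 30},
    {"x": -0.252,"y": -0.16,"z": 0,"twist": 36},
    {"x": -0.296,"y": -0.186,"z": 0,"twist": 42},
    {"x": -0.34,"y": -0.213,"z": 0,"twist": 46.5},
  ],
)

```text
time: 1.85
tool_pos: [400.3, -147.3, 251.9]
tcp_rot: [3.141, -0.0, 1.191]
contact_force: [-0.2, 0.3, 0.9]
grip_width: 0.6
finger_force: 0.0
```

```bash
python3 - <<'E'
from h import *
o=bot.get_obs();p=o['tool_pos'];yw=o['tcp_rot'][2];print(p,yw,o['time']);print(tool(380-p[0],-194-p[1],yw),tool(531-380,-173+194,yw), p[2])
E
```

```text
[ 400.26338021 -147.31233457  251.93443752] 1.1912604872033723 1.85
[-50.9  -1.5] [ 75.4 132.5] 251.93443751704768
```

Call:
play_rows(
  commands=[
    {"x": -0.03,"y": -0.001,"z": 0,"twist": 0},
    {"x": -0.051,"y": -0.0015,"z": 0.02,"twist": 0},
    {"x": -0.051,"y": -0.0015,"z": 0.05,"twist": 0},
    {"x": -0.051,"y": -0.0015,"z": 0.08,"twist": 0},
    {"x": -0.051,"y": -0.0015,"z": 0.11,"twist": 0},
    {"x": -0.051,"y": -0.0015,"z": 0.14,"twist": 0},
    {"x": -0.051,"y": -0.0015,"z": 0.162,"twist": 0},
    {"x": -0.051,"y": -0.0015,"z": 0.162,"twist": 0},
  ],
)

```text
time: 2.65
tool_pos: [379.3, -191.2, 87.5]
tcp_rot: [-3.136, -0.002, 1.195]
contact_force: [-0.1, -0.8, 0.4]
grip_width: 0.2
finger_force: 0.0
```

Call:
play_rows(
  commands=[
    {"x": 0.009,"y": 0.016,"z": 0,"twist": 0},
    {"x": 0.018,"y": 0.033,"z": 0,"twist": 0},
    {"x": 0.027,"y": 0.049,"z": 0,"twist": 0},
    {"x": 0.037,"y": 0.066,"z": 0,"twist": 0},
    {"x": 0.046,"y": 0.082,"z": 0,"twist": 0},
    {"x": 0.056,"y": 0.098,"z": 0,"twist": 0},
    {"x": 0.065,"y": 0.11,"z": 0,"twist": 0},
    {"x": 0.07,"y": 0.12,"z": 0,"twist": 0},
  ],
)

```text
time: 3.45
tool_pos: [519.3, -171.0, 91.0]
tcp_rot: [3.14, 0.0, 1.196]
contact_force: [-0.8, -0.3, 0.9]
grip_width: 0.2
finger_force: 0.3
```

```bash
python3 - <<'E'
from h import *
shot('top','t2.png');o=bot.get_obs();print(o['tool_pos'],o['contact_force'],o['time'])
im=cv2.imread('pics/t2.png');cv2.imwrite('pics/t2c.png',cv2.resize(im[150:290,320:480],None,fx=4,fy=4,interpolation=cv2.INTER_CUBIC))
E
```

```text
[ 520.73515532 -171.21128762   91.01981163] [0.86547596 0.21938462 0.58598661] 3.5
```

View pics/t2c.png

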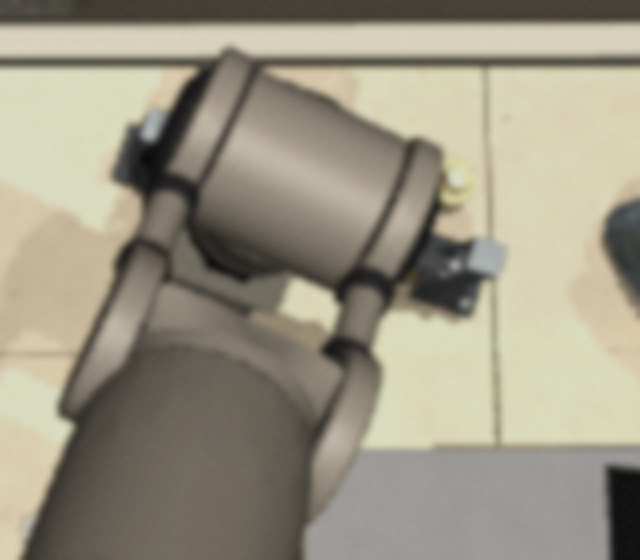

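The arm hides the gate here, with only the post tops visible at (150,125) and (487,258). The panel has moved off its old line, so I'll keep pushing until I feel the stop.

Call:
play_rows(
  commands=[
    {"x": 0,"y": 0.002,"z": 0,"twist": 0},
    {"x": 0,"y": 0.004,"z": 0,"twist": 0},
    {"x": 0,"y": 0.006,"z": 0,"twist": 0},
    {"x": 0,"y": 0.008,"z": 0,"twist": 0},
    {"x": 0,"y": 0.009,"z": 0,"twist": 0},
    {"x": 0,"y": 0.01,"z": 0,"twist": 0},
    {"x": 0,"y": 0.011,"z": 0,"twist": 0},
    {"x": 0,"y": 0.012,"z": 0,"twist": 0},
  ],
)

```text
time: 4.3
tool_pos: [526.0, -173.9, 89.1]
tcp_rot: [-3.133, -0.001, 1.196]
contact_force: [-11.8, 6.5, 7.0]
grip_width: 0.5
finger_force: 7.2
```

Call:
play_rows(
  commands=[
    {"x": 0,"y": 0,"z": 0,"twist": 0},
    {"x": 0,"y": 0,"z": 0,"twist": 0},
    {"x": 0,"y": 0,"z": 0,"twist": 0},
    {"x": 0,"y": -0.01,"z": 0,"twist": 0},
    {"x": 0,"y": -0.04,"z": 0,"twist": 0},
    {"x": 0,"y": -0.08,"z": 0,"twist": 0},
    {"x": 0.0,"y": -0.09,"z": -0.03,"twist": 0},
    {"x": 0,"y": -0.09,"z": -0.07,"twist": 0},
  ],
  jaw=1,
)

```text
time: 5.1
tool_pos: [442.3, -141.2, 158.8]
tcp_rot: [-3.135, -0.001, 1.195]
contact_force: [1.4, -1.3, 0.7]
grip_width: 0.4
finger_force: 0.0
```

```bash
python3 - <<'E'
from h import *
o=bot.get_obs();p=o['tool_pos'];yw=o['tcp_rot'][2];print(p,yw,o['time']);print(tool(430-p[0],110-p[1],yw))
E
```

```text
[ 442.34954891 -141.22102498  158.80743636] 1.1949259900619997 5.1
[ 229.1 -103.7]
```

Call:
play_rows(
  commands=[
    {"x": 0.02,"y": -0.004,"z": -0.035,"twist": 0},
    {"x": 0.068,"y": -0.013,"z": -0.04,"twist": 1},
    {"x": 0.116,"y": -0.022,"z": -0.04,"twist": 2},
    {"x": 0.164,"y": -0.031,"z": -0.04,"twist": 3},
    {"x": 0.212,"y": -0.04,"z": -0.04,"twist": 4},
    {"x": 0.26,"y": -0.049,"z": -0.04,"twist": 5},
    {"x": 0.308,"y": -0.058,"z": -0.04,"twist": 6.5},
    {"x": 0.354,"y": -0.067,"z": -0.03,"twist": 9.5},
  ],
  jaw=0,
)

```text
time: 5.9
tool_pos: [513.9, 213.6, 191.0]
tcp_rot: [3.139, -0.003, 1.028]
contact_force: [2.1, -0.4, -0.3]
grip_width: 59.9
finger_force: 0.0
```

```bash
python3 - <<'E'
from h import *
w=shot('wrist','w1.png');c=shot('top')
o=bot.get_obs();p=o['tool_pos'];yw=o['tcp_rot'][2];print(p,yw,o['time'],o['grip_width']);print(tool(515-p[0],236-p[1],yw))
im=np.asarray(w['pixels']);m=cv2.inRange(cv2.cvtColor(im,cv2.COLOR_RGB2HSV),(5,150,90),(18,255,255))
n,l,st,ce=cv2.connectedComponentsWithStats(m)
for i in range(1,n):
    if st[i,4]>200: print(st[i],ce[i].round())
# shut panel check in top view
im=np.asarray(c['pixels']);m=cv2.inRange(cv2.cvtColor(im,cv2.COLOR_RGB2HSV),(18,100,90),(32,255,255));m[:150]=0;m[260:]=0;m[:,:340]=0;m[:,425:]=0
q=[onz(c,r,110)[:2].round() for r in cv2.boxPoints(cv2.minAreaRect(np.argwhere(m)[:,::-1].astype(np.float32)))];print('panel',q)
E
```

```text
[512.76464608 216.0854931  188.49836959] 1.0330743870580805 6.0 68.11907613473663
[18.2 -8.3]
[ 289   37   39   42 1630] [308.  57.]
[ 290  102   39   90 3366] [309. 146.]
panel [array([ 556., -133.]), array([ 565., -136.]), array([ 508., -301.]), array([ 500., -298.])]
```

View pics/w1.png

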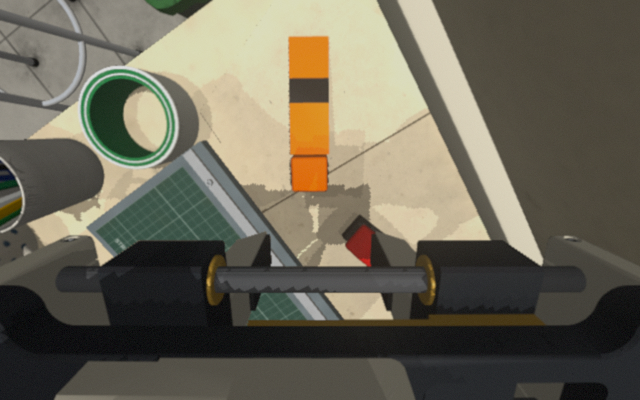

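The wrist view shows the wedge upright in the picture with its heel top at about (310,173), lined up with the tool. The panel may still be slightly open, so I'll check it in the top and scene crops.

```bash
python3 - <<'E'
from h import *
a=np.asarray(shot('top')['pixels'])[170:230,345:455];b=np.asarray(shot('scene')['pixels'])[195:320,285:415]
A=cv2.resize(a,None,fx=5,fy=5,interpolation=cv2.INTER_CUBIC);B=cv2.resize(b,(300,288),interpolation=cv2.INTER_CUBIC)
K=np.zeros((590,550,3),np.uint8);K[:300]=A;K[300:588,:300]=B
cv2.imwrite('pics/p3.png',cv2.cvtColor(K,cv2.COLOR_RGB2BGR))
E
```

```text
(no output)
```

View pics/p3.png

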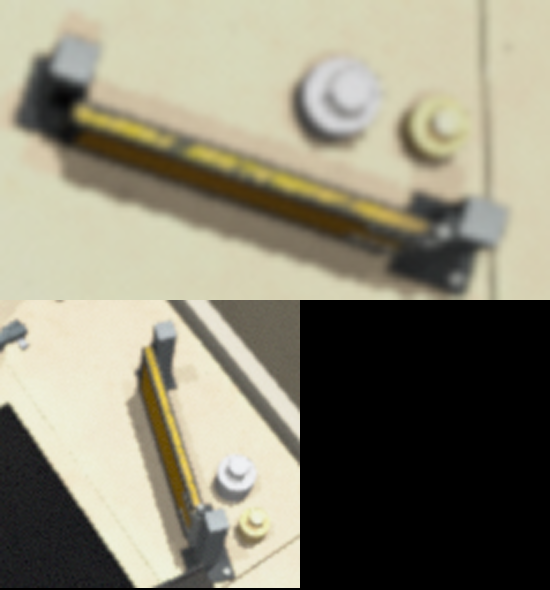

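The top crop shows the panel's upper edge from (80,112) to (432,228) against the post line (76,60)–(483,222). The panel looks about 0.06 rad open, so I'll push it again nearer the free end with the gripper turned.

Call:
play_rows(
  commands=[
    {"x": -0.02,"y": 0.01,"z": -0.02,"twist": 8},
    {"x": -0.06,"y": 0.03,"z": -0.03,"twist": 16},
    {"x": -0.1,"y": 0.05,"z": -0.03,"twist": 24},
    {"x": -0.145,"y": 0.072,"z": -0.03,"twist": 32},
    {"x": -0.19,"y": 0.095,"z": -0.03,"twist": 40},
    {"x": -0.235,"y": 0.118,"z": -0.03,"twist": 48},
    {"x": -0.28,"y": 0.14,"z": -0.03,"twist": 56},
    {"x": -0.317,"y": 0.159,"z": -0.03,"twist": 64},
  ],
  jaw=1,
)

```text
time: 6.9
tool_pos: [484.4, -146.1, 220.3]
tcp_rot: [3.141, -0.001, -0.096]
contact_force: [0.5, -0.5, 0.6]
grip_width: 21.3
finger_force: 0.0
```

Call:
play_rows(
  commands=[
    {"x": 0,"y": 0,"z": 0,"twist": 8},
    {"x": 0,"y": 0,"z": 0,"twist": 17},
    {"x": 0,"y": 0,"z": 0.02,"twist": 17},
    {"x": 0,"y": 0,"z": 0.05,"twist": 17},
    {"x": 0,"y": 0,"z": 0.08,"twist": 17},
    {"x": 0,"y": 0,"z": 0.11,"twist": 17},
    {"x": 0,"y": 0,"z": 0.128,"twist": 17},
    {"x": 0,"y": 0,"z": 0.128,"twist": 17},
  ],
)

```text
time: 7.7
tool_pos: [483.7, -142.9, 89.9]
tcp_rot: [-3.142, 0.005, -0.386]
contact_force: [-0.3, 0.2, -0.2]
grip_width: 0.3
finger_force: 0.0
```

```bash
cat >> h.py <<'E'
O=np.array([544.,-236.6]);GY=-0.384
def gate(p): d=np.array(p[:2])-O; return np.array([d@d2(GY), d@d2(GY+np.pi/2)]).round(1)
E
python3 - <<'E'
from h import *
w=bot.capture('wrist');o=bot.get_obs();p=o['tool_pos'];print(p,o['tcp_rot'],gate(p),o['joint_positions'].round(2),o['contact_force'])
print('cam',gate(w['eye']),w['eye'][2])
E
```

```text
[ 484.79086715 -143.13720564   91.43442771] [-3.14158997e+00  1.87284642e-03 -3.85870229e-01] [-89.9  64.5] [-0.44  0.5   1.78 -0.    0.86  1.52] [0.39903454 0.35115879 0.06384913]
cam [-15.6  64.5] 223.66987882188442
```

Call:
play_rows(
  commands=[
    {"x": 0.02,"y": 0,"z": 0,"twist": 0},
    {"x": 0.035,"y": 0,"z": 0,"twist": 0},
    {"x": 0.043,"y": 0,"z": 0,"twist": 0},
    {"x": 0.047,"y": 0,"z": 0,"twist": 0},
    {"x": 0.05,"y": 0,"z": 0,"twist": 0},
    {"x": 0.052,"y": 0,"z": 0,"twist": 0},
    {"x": 0.052,"y": 0,"z": 0,"twist": 0},
    {"x": 0.052,"y": 0,"z": 0,"twist": 0},
  ],
)

```text
time: 8.55
tool_pos: [533.9, -161.5, 91.7]
tcp_rot: [-3.142, 0.0, -0.384]
contact_force: [-0.7, -0.4, 0.7]
grip_width: 0.4
finger_force: 0.0
```

Call:
play_rows(
  commands=[
    {"x": 0.002,"y": 0,"z": 0,"twist": 0},
    {"x": 0.004,"y": 0,"z": 0,"twist": 0},
    {"x": 0.006,"y": 0,"z": 0,"twist": 0},
    {"x": 0.008,"y": 0,"z": 0,"twist": 0},
    {"x": 0.008,"y": 0,"z": 0,"twist": 0},
    {"x": 0.008,"y": 0,"z": 0,"twist": 0},
    {"x": 0.008,"y": 0,"z": 0,"twist": 0},
    {"x": 0.008,"y": 0,"z": 0,"twist": 0},
  ],
)

```text
time: 9.35
tool_pos: [538.3, -162.7, 90.9]
tcp_rot: [-3.141, 0.009, -0.383]
contact_force: [-11.0, 7.0, 4.8]
grip_width: 0.1
finger_force: 6.4
```

```bash
python3 - <<'E'
from h import *
o=bot.get_obs();p=o['tool_pos'];print(p,o['tcp_rot'],gate(p),o['contact_force'])
E
```

```text
[ 538.32491105 -162.69572277   90.90988597] [-3.14089071  0.00902933 -0.38320846] [-32.9  66.4] [-10.96043369   7.04266916   4.83661635]
```

Call:
play_rows(
  commands=[
    {"x": 0,"y": 0,"z": 0,"twist": 0},
    {"x": -0.01,"y": 0,"z": 0,"twist": 0},
    {"x": -0.03,"y": 0,"z": 0,"twist": 0},
    {"x": -0.06,"y": 0,"z": 0,"twist": 0},
    {"x": -0.09,"y": 0,"z": -0.03,"twist": 0},
    {"x": -0.09,"y": 0.0,"z": -0.07,"twist": 0},
    {"x": -0.09,"y": 0,"z": -0.11,"twist": 0},
    {"x": -0.09,"y": 0,"z": -0.13,"twist": 0},
  ],
)

```text
time: 10.15
tool_pos: [459.3, -131.5, 225.4]
tcp_rot: [3.141, -0.006, -0.384]
contact_force: [0.8, -0.8, -0.2]
grip_width: 0.5
finger_force: 0.0
```

Call:
play_rows(
  commands=[
    {"x": -0.01,"y": -0.04,"z": 0,"twist": 0},
    {"x": -0.02,"y": -0.08,"z": 0,"twist": -8},
    {"x": -0.02,"y": -0.12,"z": 0,"twist": -16},
    {"x": -0.02,"y": -0.16,"z": 0,"twist": -24},
    {"x": -0.02,"y": -0.2,"z": 0,"twist": -32},
    {"x": -0.02,"y": -0.24,"z": 0,"twist": -40},
    {"x": -0.02,"y": -0.28,"z": 0,"twist": -48},
    {"x": -0.02,"y": -0.32,"z": 0,"twist": -56},
  ],
  jaw=0,
)

```text
time: 10.95
tool_pos: [560.1, 174.9, 221.9]
tcp_rot: [3.141, -0.001, 0.599]
contact_force: [0.2, -0.2, -0.2]
grip_width: 60.1
finger_force: 0.0
```

```bash
python3 - <<'E'
from h import *
o=bot.get_obs();p=o['tool_pos'];yw=o['tcp_rot'][2];print(p,yw,o['time']);print('to heel',tool(515-p[0],236-p[1],yw),'twist',np.degrees(yw-1.026))
def fit(c,box):
    im=np.asarray(c['pixels']);m=cv2.inRange(cv2.cvtColor(im,cv2.COLOR_RGB2HSV),(18,120,140),(32,255,255));x0,y0,x1,y1=box
    k=np.zeros_like(m);k[y0:y1,x0:x1]=m[y0:y1,x0:x1];q=np.argwhere(k)[:,::-1]
    P=np.array([onz(c,r,110)[:2] for r in q]);vx,vy,a,b=cv2.fitLine(P.astype(np.float32),cv2.DIST_HUBER,0,.01,.01).ravel()
    s=(P-[a,b])@[vx,vy]; print(len(q),'heading',np.arctan2(vy,vx)%np.pi,'ends',np.array([a,b])+s.min()*np.array([vx,vy]),np.array([a,b])+s.max()*np.array([vx,vy]))
c=shot('top');fit(c,(340,150,427,260));d=shot('scene');fit(d,(340,205,373,288))
for n,uv in(('stop',(355.6,207.1)),('hinge',(377.7,289.9))): print(n,onz(d,uv,124)[:2])
E
```

```text
[560.14559673 174.88545422 221.87893399] 0.599142032382247 10.95
to heel [ -2.8 -75.9] twist -24.457159996029215Traceback (most recent call last):
  File "<stdin>", line 8, in <module>
  File "<stdin>", line 6, in fit
cv2.error: OpenCV(4.12.0) /io/opencv/modules/imgproc/src/linefit.cpp:618: error: (-215:Assertion failed) npoints2 >= 0 || npoints3 >= 0 in function 'fitLine'
```

```bash
python3 - <<'E'
from h import *
def fit(c,box):
    im=np.asarray(c['pixels']);hs=cv2.cvtColor(im,cv2.COLOR_RGB2HSV);x0,y0,x1,y1=box
    for V in(100,125,150):
        m=cv2.inRange(hs,(16,90,V),(34,255,255))
        k=np.zeros_like(m);k[y0:y1,x0:x1]=m[y0:y1,x0:x1];q=np.argwhere(k)[:,::-1]
        if len(q)<25: print(V,len(q));continue
        P=np.array([onz(c,r,110)[:2] for r in q]);vx,vy,a,b=cv2.fitLine(P.astype(np.float32),cv2.DIST_HUBER,0,.01,.01).ravel()
        s=(P-[a,b])@[vx,vy]; print(V,len(q),'heading',np.arctan2(vy,vx)%np.pi,'ends',np.array([a,b])+s.min()*np.array([vx,vy]),np.array([a,b])+s.max()*np.array([vx,vy]))
c=shot('top');fit(c,(340,150,427,260));d=shot('scene');fit(d,(335,205,373,288))
for n,uv in(('stop',(355.6,207.1)),('hinge',(377.7,289.9))): print(n,onz(d,uv,124)[:2])
E
```

```text
100 6
125 4
150 0
100 413 heading 1.2222189 ends [ 493.79955527 -316.48642088] [ 560.43464407 -133.12943642]
125 268 heading 1.2335894 ends [ 498.88383092 -313.0036851 ] [ 561.77034592 -133.63408124]
150 244 heading 1.2353532 ends [ 499.23155937 -313.11992846] [ 561.79903359 -133.64704921]
stop [ 585.5281371  -130.44270617]
hinge [ 500.67664083 -338.45669566]
```

Call:
play_rows(
  commands=[
    {"x": 0,"y": -0.02,"z": 0,"twist": -6},
    {"x": -0.001,"y": -0.04,"z": 0.0,"twist": -12},
    {"x": -0.002,"y": -0.06,"z": 0.02,"twist": -18},
    {"x": -0.003,"y": -0.076,"z": 0.05,"twist": -24.5},
    {"x": -0.003,"y": -0.076,"z": 0.08,"twist": -24.5},
    {"x": -0.003,"y": -0.076,"z": 0.1,"twist": -24.5},
    {"x": -0.003,"y": -0.076,"z": 0.1,"twist": -24.5},
    {"x": -0.003,"y": -0.076,"z": 0.1,"twist": -24.5},
  ],
  jaw=0.35,
)

```text
time: 11.9
tool_pos: [514.9, 233.8, 122.3]
tcp_rot: [3.141, -0.0, 1.019]
contact_force: [0.2, 0.8, 0.9]
grip_width: 59.6
finger_force: 0.0
```

```bash
python3 - <<'E'
from h import *
w=shot('wrist');o=bot.get_obs();p=o['tool_pos'];yw=o['tcp_rot'][2];print(p,yw,o['time'],o['grip_width']);print('to heel',tool(515-p[0],236-p[1],yw))
im=np.asarray(w['pixels']);m=cv2.inRange(cv2.cvtColor(im,cv2.COLOR_RGB2HSV),(5,150,90),(18,255,255));m[:, :200]=0
q=np.argwhere(m);q=q[q[:,0]<q[:,0].min()+60]
for v in range(0,200,25):
    r=np.where(m[v])[0]
    if len(r)>10: 
        # ramp edges on this row
        for z in (5,27,48): a=onz(w,(r.min(),v),z)[:2];b=onz(w,(r.max()+1,v),z)[:2];d=d2(1.026);print(v,z,'w',np.hypot(*(a-b)).round(1),'mid vs axis through tool',((a+b)/2-p[:2]).round(1), tool(*((a+b)/2-p[:2]),yw))
E
```

```text
[515.36429391 234.03231889 122.98922862] 1.0193683240487592 11.95 59.61700407974204
to heel [ 1.5 -1.3]
50 5 w 39.6 mid vs axis through tool [ 64.1 109.7] [127.   -2.9]
50 27 w 36.2 mid vs axis through tool [ 61.9 105.6] [122.4  -2.6]
50 48 w 32.9 mid vs axis through tool [ 59.8 101.7] [118.   -2.4]
75 5 w 40.5 mid vs axis through tool [54.4 94. ] [108.6  -2.9]
75 27 w 36.9 mid vs axis through tool [53.  91.4] [105.6  -2.7]
75 48 w 33.6 mid vs axis through tool [51.8 88.8] [102.7  -2.4]
125 5 w 42.3 mid vs axis through tool [34.5 60.3] [69.4 -2.2]
125 27 w 38.6 mid vs axis through tool [34.9 60.6] [69.8 -2. ]
125 48 w 35.1 mid vs axis through tool [35.2 60.8] [70.3 -1.9]
150 5 w 42.5 mid vs axis through tool [23.8 42.2] [48.4 -1.9]
150 27 w 38.8 mid vs axis through tool [25.1 44.1] [50.7 -1.7]
150 48 w 35.2 mid vs axis through tool [26.4 45.9] [52.9 -1.5]
175 5 w 43.5 mid vs axis through tool [12.2 23.6] [26.5 -1.9]
175 27 w 39.7 mid vs axis through tool [14.6 27. ] [30.7 -1.7]
175 48 w 36.1 mid vs axis through tool [16.8 30.4] [34.7 -1.6]
```

Call:
play_rows(
  commands=[
    {"x": 0.001,"y": -0.0015,"z": 0.02,"twist": 0},
    {"x": 0.001,"y": -0.0015,"z": 0.04,"twist": 0},
    {"x": 0.001,"y": -0.0015,"z": 0.055,"twist": 0},
    {"x": 0.001,"y": -0.0015,"z": 0.07,"twist": 0},
    {"x": 0.001,"y": -0.0015,"z": 0.08,"twist": 0},
    {"x": 0.001,"y": -0.0015,"z": 0.083,"twist": 0},
    {"x": 0.001,"y": -0.0015,"z": 0.083,"twist": 0},
    {"x": 0.001,"y": -0.0015,"z": 0.083,"twist": 0},
  ],
)

```text
time: 12.75
tool_pos: [514.4, 236.3, 39.6]
tcp_rot: [3.141, -0.001, 1.021]
contact_force: [0.2, 0.6, -0.6]
grip_width: 59.3
finger_force: 0.0
```

Call:
play_rows(
  commands=[
    {"x": 0,"y": 0,"z": 0,"twist": 0},
    {"x": 0,"y": 0,"z": 0,"twist": 0},
    {"x": 0,"y": 0,"z": 0,"twist": 0},
    {"x": 0,"y": 0,"z": 0,"twist": 0},
    {"x": 0,"y": 0,"z": 0,"twist": 0},
    {"x": 0,"y": 0,"z": 0,"twist": 0},
    {"x": 0,"y": 0,"z": 0,"twist": 0},
    {"x": 0,"y": 0,"z": 0,"twist": 0},
  ],
  jaw=1,
)

```text
time: 13.55
tool_pos: [513.9, 236.2, 39.0]
tcp_rot: [3.141, -0.0, 1.021]
contact_force: [-0.6, -0.6, 4.0]
grip_width: 35.8
finger_force: 30.0
```

Call:
play_rows(
  commands=[
    {"x": 0,"y": 0,"z": -0.01,"twist": 0},
    {"x": 0,"y": 0,"z": -0.03,"twist": 0},
    {"x": 0,"y": 0,"z": -0.06,"twist": 0},
    {"x": 0,"y": 0,"z": -0.09,"twist": 0},
    {"x": 0,"y": 0,"z": -0.12,"twist": 6},
    {"x": 0,"y": 0,"z": -0.14,"twist": 12},
    {"x": 0,"y": 0,"z": -0.15,"twist": 18},
    {"x": 0,"y": 0,"z": -0.15,"twist": 24},
  ],
)

```text
time: 14.35
tool_pos: [514.4, 236.4, 191.0]
tcp_rot: [3.141, -0.003, 0.598]
contact_force: [0.6, -0.2, -1.0]
grip_width: 36.1
finger_force: 30.0
```

```bash
sed -i 's/^O=.*/O=np.array([539.5,-234.]);GY=-0.337/' h.py; python3 - <<'E'
from h import *
o=bot.get_obs();p=o['tool_pos'];yw=o['tcp_rot'][2];print(p,yw,o['grip_width'],o['contact_force']);t=O-167*d2(GY)+40*d2(GY+np.pi/2);print(t,tool(*(t-p[:2]),yw),np.degrees(yw-GY))
E
```

```text
[514.37954653 236.40415117 191.02767453] 0.5977425529889442 36.05274216557327 [ 0.60396649 -0.17347332 -1.01895252]
[ 395.11989582 -141.03019029] [-311.   244.9] 53.55680321755021
```

Call:
play_rows(
  commands=[
    {"x": -0.038,"y": 0.03,"z": 0,"twist": 7},
    {"x": -0.076,"y": 0.06,"z": 0,"twist": 14},
    {"x": -0.115,"y": 0.09,"z": 0,"twist": 21},
    {"x": -0.154,"y": 0.121,"z": 0,"twist": 28},
    {"x": -0.193,"y": 0.152,"z": 0,"twist": 35},
    {"x": -0.232,"y": 0.183,"z": 0,"twist": 42},
    {"x": -0.272,"y": 0.214,"z": 0,"twist": 48},
    {"x": -0.311,"y": 0.245,"z": 0,"twist": 53.5},
  ],
)

```text
time: 15.15
tool_pos: [395.2, -143.0, 189.2]
tcp_rot: [-3.141, -0.0, -0.336]
contact_force: [0.9, -1.2, -1.4]
grip_width: 36.2
finger_force: 30.0
```

Call:
play_rows(
  commands=[
    {"x": 0,"y": 0,"z": 0,"twist": 0},
    {"x": 0,"y": 0,"z": 0.03,"twist": 0},
    {"x": 0,"y": 0,"z": 0.06,"twist": 0},
    {"x": 0,"y": 0,"z": 0.09,"twist": 0},
    {"x": 0,"y": 0,"z": 0.12,"twist": 0},
    {"x": 0,"y": 0,"z": 0.135,"twist": 0},
    {"x": 0,"y": 0,"z": 0.14,"twist": 0},
    {"x": 0,"y": 0,"z": 0.14,"twist": 0},
  ],
)

```text
time: 15.95
tool_pos: [396.3, -141.1, 48.6]
tcp_rot: [-3.141, 0.001, -0.331]
contact_force: [0.4, -0.4, -0.7]
grip_width: 36.0
finger_force: 30.0
```

```bash
python3 - <<'E'
from h import *
w=shot('wrist','w4.png');o=bot.get_obs();p=o['tool_pos'];print(p,o['tcp_rot'],gate(p),o['grip_width'],o['contact_force'])
E
```

```text
[ 396.65369647 -141.3705211    49.15195551] [-3.14151869e+00 -3.77522712e-04 -3.31330985e-01] [-165.4   40.2] 36.08420199937568 [ 0.07728068 -0.72555074 -1.31138755]
```

View pics/w4.png

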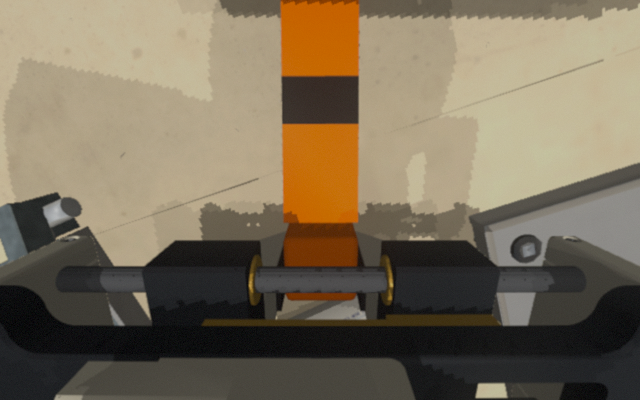

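The wedge hangs level and straight in the jaws. Its band is at rows 77–123, and the table ahead is clear. I'll lower it and slide it in.

Call:
play_rows(
  commands=[
    {"x": 0,"y": 0,"z": 0.005,"twist": 0},
    {"x": 0,"y": 0,"z": 0.009,"twist": 0},
    {"x": 0,"y": 0,"z": 0.0095,"twist": 0},
    {"x": 0.005,"y": 0,"z": 0.0095,"twist": 0},
    {"x": 0.015,"y": 0,"z": 0.0095,"twist": 0},
    {"x": 0.025,"y": 0,"z": 0.0095,"twist": 0},
    {"x": 0.032,"y": 0,"z": 0.0095,"twist": 0},
    {"x": 0.035,"y": 0,"z": 0.0095,"twist": 0},
  ],
)

```text
time: 16.8
tool_pos: [430.6, -153.3, 39.2]
tcp_rot: [3.142, -0.001, -0.332]
contact_force: [-0.2, 0.6, -2.1]
grip_width: 35.9
finger_force: 30.0
```

Call:
play_rows(
  commands=[
    {"x": 0.002,"y": 0,"z": 0,"twist": 0},
    {"x": 0.004,"y": 0,"z": 0,"twist": 0},
    {"x": 0.006,"y": 0,"z": 0,"twist": 0},
    {"x": 0.008,"y": 0,"z": 0,"twist": 0},
    {"x": 0.01,"y": 0,"z": 0,"twist": 0},
    {"x": 0.01,"y": 0,"z": 0,"twist": 0},
    {"x": 0.01,"y": 0,"z": 0,"twist": 0},
    {"x": 0.01,"y": 0,"z": 0,"twist": 0},
  ],
)

```text
time: 17.6
tool_pos: [438.8, -156.1, 39.2]
tcp_rot: [-3.141, 0.0, -0.332]
contact_force: [0.4, -0.3, -0.7]
grip_width: 35.4
finger_force: 30.0
```

```bash
python3 - <<'E'
from h import *
o=bot.get_obs();p=o['tool_pos'];print(p,o['tcp_rot'],gate(p),o['grip_width'],o['contact_force'])
E
```

```text
[ 438.8070234  -156.11511412   39.17973931] [-3.14148649e+00  1.23901152e-05 -3.31845746e-01] [-120.8   40.2] 35.39180229546391 [ 0.39997679 -0.2919058  -0.69935318]
```

Call:
play_rows(
  commands=[
    {"x": 0.002,"y": 0,"z": 0,"twist": 0},
    {"x": 0.004,"y": 0,"z": 0,"twist": 0},
    {"x": 0.006,"y": 0,"z": 0,"twist": 0},
    {"x": 0.006,"y": 0,"z": 0,"twist": 0},
    {"x": 0.006,"y": 0,"z": 0,"twist": 0},
    {"x": 0.006,"y": 0,"z": 0,"twist": 0},
    {"x": 0.006,"y": 0,"z": 0,"twist": 0},
    {"x": 0.006,"y": 0,"z": 0,"twist": 0},
  ],
)

```text
time: 18.4
tool_pos: [442.3, -156.9, 38.9]
tcp_rot: [-3.141, 0.006, -0.331]
contact_force: [-8.9, 3.4, 6.7]
grip_width: 35.7
finger_force: 30.0
```

Call:
play_rows(
  commands=[
    {"x": 0.002,"y": 0,"z": 0,"twist": 0},
    {"x": 0.004,"y": 0,"z": 0,"twist": 0},
    {"x": 0.004,"y": 0,"z": 0,"twist": 0},
    {"x": 0.004,"y": 0,"z": 0,"twist": 0},
    {"x": 0.004,"y": 0,"z": 0,"twist": 0},
    {"x": 0.004,"y": 0,"z": 0,"twist": 0},
    {"x": 0.004,"y": 0,"z": 0,"twist": 0},
    {"x": 0.004,"y": 0,"z": 0,"twist": 0},
  ],
)

```text
time: 19.2
tool_pos: [444.4, -157.4, 38.9]
tcp_rot: [-3.14, 0.01, -0.331]
contact_force: [-13.8, 3.8, 11.0]
grip_width: 35.9
finger_force: 30.0
```

Call:
play_rows(
  commands=[
    {"x": 0.002,"y": 0,"z": 0,"twist": 0},
    {"x": 0.004,"y": 0,"z": 0,"twist": 0},
    {"x": 0.004,"y": 0,"z": 0,"twist": 0},
    {"x": 0.004,"y": 0,"z": 0,"twist": 0},
    {"x": 0.004,"y": 0,"z": 0,"twist": 0},
    {"x": 0.004,"y": 0,"z": 0,"twist": 0},
    {"x": 0.004,"y": 0,"z": 0,"twist": 0},
    {"x": 0.004,"y": 0,"z": 0,"twist": 0},
  ],
)

```text
time: 20.0
tool_pos: [448.1, -158.6, 38.9]
tcp_rot: [-3.14, 0.01, -0.331]
contact_force: [-13.7, 4.6, 10.8]
grip_width: 36.1
finger_force: 30.0
```

Call:
play_rows(
  commands=[
    {"x": 0.001,"y": 0,"z": 0,"twist": 0},
    {"x": 0.002,"y": 0,"z": 0,"twist": 0},
    {"x": 0.003,"y": 0,"z": 0,"twist": 0},
    {"x": 0.004,"y": 0,"z": 0,"twist": 0},
    {"x": 0.005,"y": 0,"z": 0,"twist": 0},
    {"x": 0.006,"y": 0,"z": 0,"twist": 0},
    {"x": 0.006,"y": 0,"z": 0,"twist": 0},
    {"x": 0.006,"y": 0,"z": 0,"twist": 0},
  ],
)

```text
time: 20.8
tool_pos: [453.3, -160.4, 38.9]
tcp_rot: [-3.14, 0.011, -0.331]
contact_force: [-15.6, 5.4, 13.5]
grip_width: 36.0
finger_force: 30.0
```

Call:
play_rows(
  commands=[
    {"x": 0.001,"y": 0,"z": 0,"twist": 0},
    {"x": 0.002,"y": 0,"z": 0,"twist": 0},
    {"x": 0.003,"y": 0,"z": 0,"twist": 0},
    {"x": 0.004,"y": 0,"z": 0,"twist": 0},
    {"x": 0.005,"y": 0,"z": 0,"twist": 0},
    {"x": 0.005,"y": 0,"z": 0,"twist": 0},
    {"x": 0.005,"y": 0,"z": 0,"twist": 0},
    {"x": 0.005,"y": 0,"z": 0,"twist": 0},
  ],
)

```text
time: 21.6
tool_pos: [457.8, -161.9, 38.8]
tcp_rot: [-3.14, 0.011, -0.331]
contact_force: [-16.5, 5.6, 14.1]
grip_width: 36.2
finger_force: 30.0
```

```bash
python3 - <<'E'
from h import *
w=shot('wrist','w5.png');o=bot.get_obs();p=o['tool_pos'];print(p,o['tcp_rot'],gate(p),o['grip_width'],o['contact_force'])
E
```

```text
[ 457.8830352  -161.92789148   38.84362571] [-3.14017944  0.01131034 -0.3311377 ] [-100.9   41. ] 35.74806378449775 [-16.71219102   5.77410983  13.1306122 ]
```

View pics/w5.png

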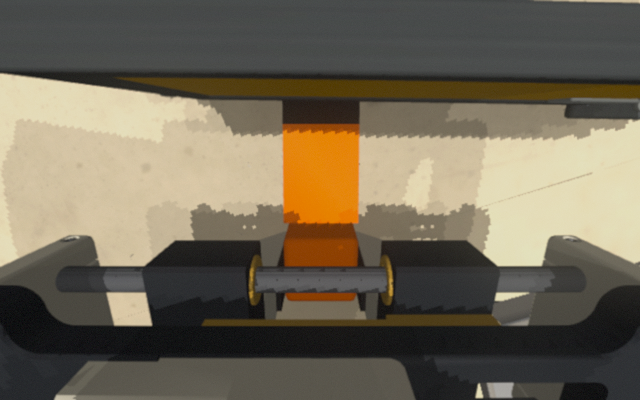

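The band spans rows 77–123 and the panel's lower edge crosses it at about row 100, mid-band, with no slip in the jaws. I'll relax the push and let go.

Call:
play_rows(
  commands=[
    {"x": -0.001,"y": 0,"z": -0.001,"twist": 0},
    {"x": -0.002,"y": 0,"z": -0.001,"twist": 0},
    {"x": -0.003,"y": 0,"z": -0.001,"twist": 0},
    {"x": -0.004,"y": 0,"z": -0.001,"twist": 0},
    {"x": -0.004,"y": 0,"z": -0.001,"twist": 0},
    {"x": -0.004,"y": 0,"z": -0.001,"twist": 0},
    {"x": -0.004,"y": 0,"z": -0.001,"twist": 0},
    {"x": -0.004,"y": 0,"z": -0.001,"twist": 0},
  ],
)

```text
time: 22.45
tool_pos: [458.1, -162.4, 39.9]
tcp_rot: [-3.141, 0.002, -0.332]
contact_force: [-2.9, 4.8, -5.7]
grip_width: 35.6
finger_force: 30.0
```

Call:
play_rows(
  commands=[
    {"x": 0,"y": 0,"z": 0,"twist": 0},
    {"x": 0,"y": 0,"z": 0,"twist": 0},
    {"x": 0,"y": 0,"z": 0,"twist": 0},
    {"x": 0,"y": 0,"z": 0,"twist": 0},
    {"x": 0,"y": 0,"z": 0,"twist": 0},
    {"x": 0,"y": 0,"z": 0,"twist": 0},
    {"x": 0,"y": 0,"z": 0,"twist": 0},
    {"x": 0,"y": 0,"z": 0,"twist": 0},
  ],
  jaw=0.35,
)

```text
time: 23.25
tool_pos: [458.8, -163.0, 40.2]
tcp_rot: [-3.142, -0.0, -0.332]
contact_force: [-0.6, 0.9, 0.9]
grip_width: 60.2
finger_force: 0.0
```

Call:
play_rows(
  commands=[
    {"x": 0,"y": 0,"z": -0.02,"twist": 0},
    {"x": 0,"y": 0,"z": -0.05,"twist": 0},
    {"x": 0,"y": 0,"z": -0.09,"twist": 0},
    {"x": 0,"y": 0,"z": -0.13,"twist": 0},
    {"x": -0.02,"y": 0,"z": -0.16,"twist": 0},
    {"x": -0.06,"y": -0.02,"z": -0.17,"twist": 0},
    {"x": -0.06,"y": -0.06,"z": -0.17,"twist": 0},
    {"x": -0.06,"y": -0.1,"z": -0.17,"twist": 0},
  ],
)

```text
time: 24.05
tool_pos: [434.1, -48.1, 211.1]
tcp_rot: [-3.141, -0.002, -0.334]
contact_force: [1.0, -0.4, -0.8]
grip_width: 59.6
finger_force: 0.0
```

Call:
play_rows(
  commands=[
    {"x": 0,"y": -0.04,"z": 0,"twist": 0},
    {"x": 0,"y": -0.08,"z": 0,"twist": 0},
    {"x": 0,"y": -0.12,"z": 0,"twist": 0},
    {"x": 0,"y": -0.16,"z": 0,"twist": 0},
    {"x": 0,"y": -0.2,"z": 0,"twist": 0},
    {"x": 0,"y": -0.2,"z": 0,"twist": 0},
    {"x": 0,"y": -0.2,"z": 0,"twist": 0},
    {"x": 0,"y": -0.2,"z": 0,"twist": 0},
  ],
)

```text
time: 24.85
tool_pos: [499.3, 139.5, 210.1]
tcp_rot: [3.141, 0.001, -0.332]
contact_force: [0.5, -0.0, -0.1]
grip_width: 59.6
finger_force: 0.0
```

```bash
python3 - <<'E'
from h import *
a=np.asarray(shot('top')['pixels'])[165:265,335:465]
cv2.imwrite('pics/f.png',cv2.cvtColor(cv2.resize(a,None,fx=5,fy=5,interpolation=cv2.INTER_CUBIC),cv2.COLOR_RGB2BGR));print(bot.get_obs()['contact_force'])
E
```

```text
[-0.16351486 -0.39582602  1.30521302]
```

View pics/f.png

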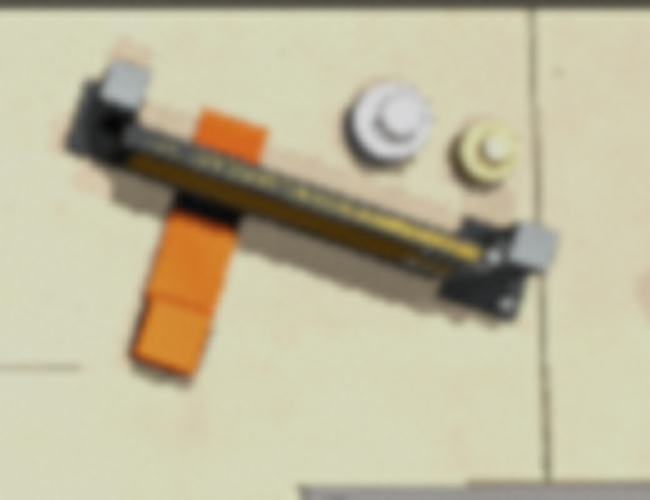

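The wedge sits square under the free half of the panel. Its tip shows behind at (232,135), the band is under the panel at (208,205), and the weights haven't moved. I'll hand the job in.

```bash
python3 -c "
from plant import bot
print(bot.close_job())"
```

```text
the job is handed in; nothing more can be done
None
```

I pushed the panel shut until it met a hard stop, drove the wedge to mid-band, released it and handed the job in. No verdict came back, and the cameras showed the panel about 0.05 rad (the shut limit) off the line between the post tops. I put that down to the posts being out of line, because a second 13 N push did not move it.

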